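# Stack a planter foot on the banding wheel, hold the centring pointer at its mark

### The arm

A 7-joint arm with a two-finger parallel gripper is mounted at the origin on the work surface. World frame = base frame: x ahead of the robot, y to its left, z up, the work surface at z = 0. Lengths are in m, angles in rad, forces in N, time in s.
With the tool pointing down it reaches from about 0.4 to 0.875 m from the base axis. Payload 19.3 kg.
Tool frame: the origin (TCP) lies midway between the tips of the shut fingers; the grasp point (between the pads) lies 19 mm behind it; x points along the fingers, y is the direction in which the jaws open and shut, and the axes are right-handed (so a half turn about x gives the same grasp; the last joint's range is limited). The gripper opens to 85 mm and grips with 20 to 120 N. Pads are 22 mm wide; open, the fingers measure 114 mm over their backs; the gripper's body (76 mm by 85 mm) begins 54 mm behind the grasp point. The pads swing forward as they close: fully open they stand 13 mm farther back than shut.
Start: joints at [-1.236, 0.521, -0.036, 1.599, 0.021, 1.021, -0.113], TCP at [0.246, 0.574, 0.231] pointing down, gripper open.
Joint ranges: [-2.91, 2.91], [-0.3, 2.13], [-1.5, 1.42], [0.17, 2.43], [-1.26, 4.41], [0.16, 1.93], [-2.52, 2.52]. Speed limits (rad/s): [1.89, 1.89, 2.39, 2.39, 3.01, 3.01, 3.01].

### API

Orientations are given as [roll, pitch, yaw] about the fixed x, y, z axes, in that order (R = Rz(yaw) Ry(pitch) Rx(roll)).
In Python, from workcell import bot gives the robot as it stands. The module is installed in compiled form; this text tells all that it offers.
- The arm moves only by the tool servo_tool, never from a script. Its argument "targets" is a list of rows, each an object of numbers: "x", "y", "z": the shift along the tool's x, y, z as a fraction of full scale; "wx", "wy", "wz": the turn, a rotation vector about the tool's x, y, z as a fraction of full scale. A call has 1 to 12 rows; each row is the pose to reach, as a shift and turn from the pose measured when the call began, along the tool's axes at that moment, turning the shorter way round; what a row does not reach only later rows make up. Full scale, the value 1, is 40 cm for a shift and 360 degrees for a turn. A row lasts 1/8 s, in which the tool goes at most 62.5 mm and 10.7 degrees, less where a joint would pass 70% of its speed; a pose out of reach is approached as far as the arm can. A call with a number of a shift or a turn outside -1 to 1 is refused whole. A call with a gripper value outside its range is refused whole. "grip" is the gripper command: -1 is shut, 1 is fully open, values between are in proportion, set as the call begins (left out, the last holds). The fingers move at their own pace and stop on an object; "squeeze" is the grip in N (left out, the last holds). Time passes only in rows, so rows that repeat a pose let the fingers close. It gives the time, the measured TCP pose, the force and the opening at its end, in the units of the state.
- bot.observe(): the state, without advancing time (a new reading comes with each control period).
- bot.grab_frame(name): name is "scene" or "top" or "wrist"; returns (picture, depth): 384x512x3 uint8, red, green, blue; 384x512 float32, m along the optical axis (not along the pixel's ray), 0 where there is no reading.
- bot.get_calibration(name): a dict with "intrinsics" (3x3 intrinsics, pixels), "R" (3x3) and "t" (3): a world point X has camera coordinates R X + t. Camera axes: x right, y down, z forward; pixel columns grow to the right and rows downward; lengths in m; the calibration is good to about 2 mm. A picture is of the moment at which its call begins: read the wrist's pose just before it. get_calibration takes no time and is no camera call; for the wrist camera it gives the pose at the moment of the call.
- bot.job_done(): hands the job in, once; it reports no verdict.
Trained networks look in the newest picture that a camera, given by its name, has taken for a name from the list of things; names that differ only in an ending like _2 or _b are one class to them, and where a whole thing is asked for, a point or a joint stands for the part that bears it (a point fixed in the world has none). Each returns a list of dicts, best first, with "confidence" (0 to 1); they miss things now and then, are a little off and sometimes report something else, mostly with a low value. They report only what shows in the picture. A call takes as long as a camera call. They do not tell look-alikes from the thing itself.
- bot.trace(camera, target): "mask" (384x512 bool, what is visible of it) and "pixel" ([column, row] in pixels, amid what is visible of it).
The state is a dict: "clock": time; "qpos": joint angles; "qd": joint speeds; "joint_efforts": joint torques, N m; "position": TCP position; "tool_rot": TCP orientation; "force": force on the tool from outside, world axes, zero at the start; "moment": the same for the moment, N m; "grip_width": finger opening in m.
Only numpy, scipy, OpenCV 4.12 (cv2) and the standard library are available. Lean on these libraries where they do the work, as an engineer would, in place of code of your own. Each camera call takes 0.05 s, during which the arm holds its last target. There are 200 camera calls.

### The job

Lay the three cast tiers of the planter's stepped foot, without dropping them, in a stack centred on the banding wheel: grey first, then purple, then red on top. Then, to check the stack for centre, take the pointer gauge's black knob and pull the sprung pointer out over the stack until its red mark ring has just come fully out of the brass tube, and finish while holding it there, leaving the stack, the paint jar, the planter and the brush undisturbed.

Things in the scene. Friction and masses are not known exactly. Their poses are not given: they have to be found in the camera images.
- tier_grey: the lowest tier of the planter foot: raw grey cement disc, 66 mm across, 18 mm thick, about 0.135 kg; origin at the centre of its underside, z up through it. Flat on both faces; it starts lying on the ware board
- tier_purple: the middle tier: disc painted dark purple, 52 mm across, 16 mm thick, about 0.075 kg; origin at the centre of its underside, z up. It starts lying on the ware board
- tier_red: the top tier: disc painted bright red, 38 mm across, 16 mm thick, about 0.04 kg; origin at the centre of its underside, z up. It starts lying on the ware board
- ware_board: fixed ware board painted white, 340 (its x) by 110 (its y) by 20 mm thick, origin at the centre of its underside; the three tiers lie on it in a row along its x, about 95 mm apart, in any order
- station: fixed decorating station on a plywood base 18 mm thick (180 mm along its x, 385 mm along its y); origin on the table under the banding wheel's axis. Its y axis is level and is the direction in which the pointer is pulled out, from the gauge's post towards and over the wheel; the gauge stands on the -y side of the wheel: the 14 mm thick post 245 mm from the wheel's axis, its top and clamp at most 173 mm above the table
- wheel_centre (a point): the centre of the flat top face of the banding wheel's aluminium head, 70 mm above the table; z up (its x and y turn with the wheel). The head is 180 mm across and 14 mm thick, with dark rings turned in it round the centre (75 and 53 mm radius); it turns easily about the vertical. The stack belongs here; stacked, the tiers reach 50 mm above this point
- tube_mouth (a point): the mouth of the gauge's brass outer tube, on the tube's axis, 135 mm above the table; fixed to the station, same axes (y is the pull direction). The tube is 17 mm thick (21 mm at the mouth bush) and lies level along the station's y
- pointer_knob (a point): the centre of the top face of the pointer's upright black finger knob, 174 mm above the table: a plain round knob 22 mm across whose straight part is 27 mm tall (its top edge is chamfered 3 mm), standing on the 9 mm steel pointer rod, whose axis lies 39 mm below this point; the knob is the place to take hold of, from above. It moves with the rod; y is the pull direction. Pushed fully home, the knob stands 20 mm in front of the tube mouth
- pointer_tip (a point): the very tip of the pointer, bent down at the rod's end, 50 mm in front of the knob's axis and 126 mm above the table (about 6 mm over the finished stack). With the mark at the tube mouth it stands over the wheel's centre
- pointer_mark (a point): the length mark: the hind edge (nearer the tube) of a red painted ring, 8 mm wide, round the steel rod, on the rod's axis 110 mm behind the knob's axis. It is hidden in the brass tube at the start; the rod is out to its mark when this edge stands at the tube mouth
- pointer (a joint): how far the pointer rod is drawn out of its tube, in m: 0 fully home (start), 0.090 with the red ring just fully out of the tube, 0.115 at the end stop. A spring inside pulls it back all the way: about 3 N at the start, 12 N at the mark (100 N/m); it does not lock
- paint_jar: bystander: closed jar of paint with a purple label and white lid, 60 mm across, 85 mm tall, origin at the centre of its underside
- planter: bystander: small square purple planter with a black rim, 112 mm wide, 85 mm tall, origin at the centre of its underside
- brush: bystander: paint brush, 190 mm long, lying on the table to the left of the ware board
Things that resemble listed ones, but are neither listed nor needed, are in the scene too. There is more than one size of the tier_red; the one meant has the size given above.

How it is judged:
By the outcome, as a careful person would: the job done as asked, in the order asked, and still so for the second after the job is handed in, while the arm keeps its last pose, push and grip.
It also fails if it takes over 67 s, if anything falls off the work surface, if the arm or the gripper's body presses on something with over 40 N, if the wrist force passes 120 N, or if a joint passes its speed limit or range.

## Working session

There is one attempt and no reset: what is moved stays moved. The work goes in short steps, Python scripts to look and compute and a tool call to move; the robot and the scene stay as the last step left them, time stands still between calls to the robot, and variables do not carry over. Pictures are saved under pics/ and viewed, on a budget of 10 in all, crops included, one or two more only if the job needs it, and the job is handed in when it is done.

Besides the shell and the picture viewer there is one more tool, called after "Request:" in YAML: its name, and indented under it one key for each argument. servo_tool: Moves the arm, as the interface text tells. Shift numbers are shares of 40 cm and turn numbers shares of 360 degrees, none past 1 either way. Its arguments: {"type":"object","properties":{"targets":{"type":"array"},"grip":{"type":"number"},"squeeze":{"type":"number"}},"required":["targets"]}

```bash
mkdir -p pics; ls; python3 - <<'E'
from workcell import bot
import cv2,numpy as np
print(bot.observe())
ims=[]
for n in ("scene","top"):
    p,d=bot.grab_frame(n); c=bot.get_calibration(n); print(n,c)
    np.savez(n,p=p,d=d,K=c["intrinsics"],R=c["R"],t=c["t"])
    cv2.imwrite(f"pics/{n}1.png",cv2.resize(p[:,:,::-1],(800,600),interpolation=cv2.INTER_CUBIC))
    for k in ("tier_grey","tier_purple","tier_red","ware_board","station","pointer_knob","paint_jar","planter","brush"):
        print(k,[(round(r["confidence"],2),np.round(r["pixel"]).tolist(),int(r["mask"].sum())) for r in bot.trace(n,k)])
print(bot.observe()["clock"])
E
```

```text
pics
{'clock': 0.0, 'qpos': array([-1.23620739,  0.52198036, -0.0363274 ,  1.59998972,  0.02119694,
        1.02110483, -0.11282709]), 'qd': array([ 0.00020396, -0.00059925, -0.00040192, -0.00155118,  0.00093228,
       -0.00019755,  0.00063866]), 'joint_efforts': array([-8.01959704e-04, -9.27113271e+01,  1.97928451e+00, -3.69930625e+01,
        1.77042681e-02,  8.22464383e-03, -4.01952988e-06]), 'position': array([0.24604344, 0.57417411, 0.23075325]), 'tool_rot': array([-1.50169132,  1.56969896, -1.90651925]), 'force': array([ 0.12578474,  0.20210884, -0.47668899]), 'moment': array([-0.02651154, -0.02588257, -0.00201909]), 'grip_width': 0.08553976597143076}
scene {'intrinsics': array([[476.18832086,   0.        , 267.39519625],
       [  0.        , 476.18832086, 190.88054464],
       [  0.        ,   0.        ,   1.        ]]), 'R': array([[-0.07821641,  0.99692023,  0.00567792],
       [ 0.80600324,  0.06658724, -0.58815382],
       [-0.58672052, -0.04142686, -0.80872916]]), 't': array([-9.93380342e-04, -4.09324953e-01,  1.61801590e+00])}
tier_grey [(0.68, [329.0, 173.0], 431)]
t
[... 624 characters left out ...]
-0.01421605, -0.99989504,  0.00279622],
       [-0.99062569,  0.01370418, -0.13591517],
       [ 0.13586258, -0.00470219, -0.99071653]]), 't': array([0.05946362, 0.61469034, 1.25020388])}
tier_grey [(0.74, [266.0, 130.0], 1376), (0.57, [200.0, 245.0], 372)]
tier_purple []
tier_red [(0.69, [150.0, 169.0], 206), (0.27, [141.0, 245.0], 609)]
ware_board [(0.74, [194.0, 217.0], 3103), (0.67, [138.0, 202.0], 387)]
station [(0.63, [307.0, 203.0], 7120), (0.26, [195.0, 212.0], 91)]
pointer_knob []
paint_jar [(0.73, [138.0, 203.0], 385), (0.37, [190.0, 185.0], 239)]
planter [(0.61, [266.0, 130.0], 1386), (0.37, [140.0, 244.0], 617)]
brush [(0.82, [142.0, 245.0], 534), (0.63, [316.0, 199.0], 104)]
1.0
```

View pics/scene1.png

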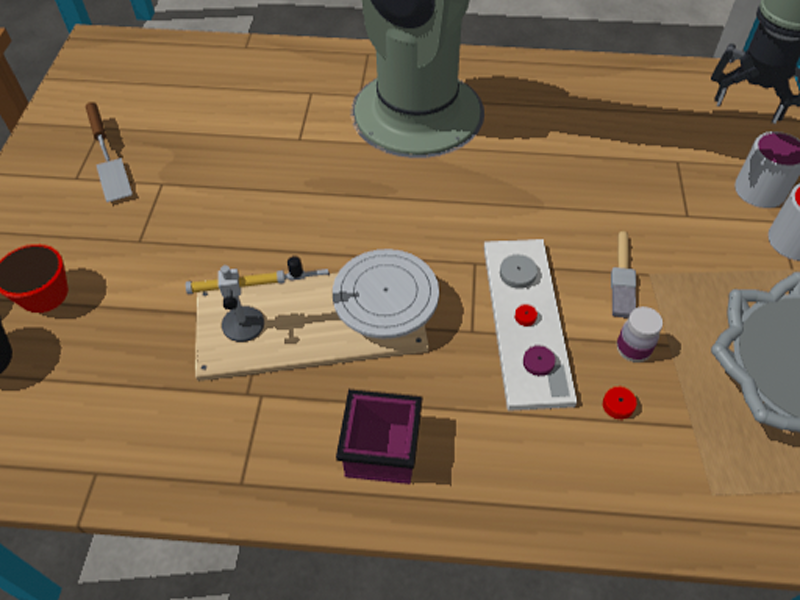

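View pics/top1.png

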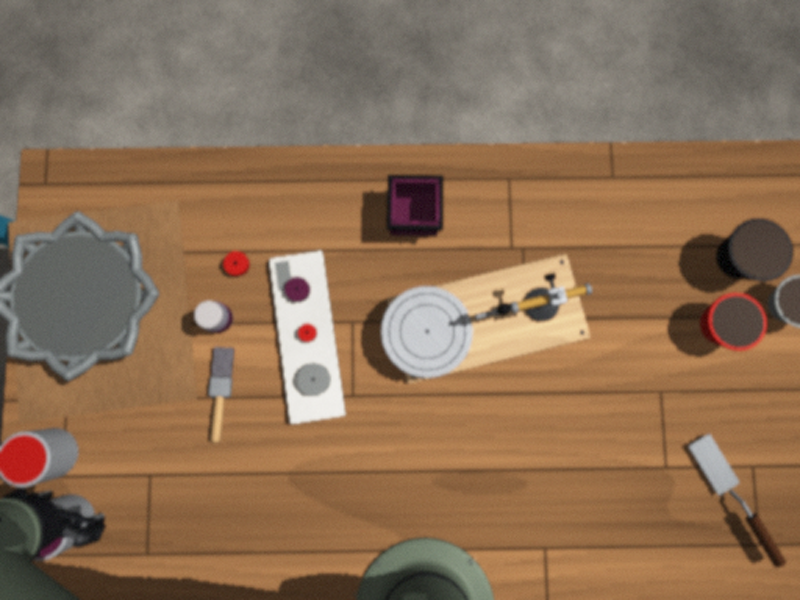

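The pictures show the tiers on the board (scene pixels at 800 wide): grey (519,270), red (526,315), purple (540,360). The wheel is at (386,290). The black upright knob is at (294,265), and the clamp screws near (230,300) look like it. The larger red disc at (620,402) lies on the table, so it is a look-alike. The board's red one is the tier I want, and I'll check its size in the measurement.

```bash
cat > h.py <<'E'
import numpy as np,cv2
def load(n):
    f=np.load(n+".npz"); return f["p"],f["d"],f["K"],f["R"],f["t"]
def cloud(d,K,R,t):
    v,u=np.mgrid[:d.shape[0],:d.shape[1]]
    c=np.stack([(u-K[0,2])/K[0,0]*d,(v-K[1,2])/K[1,1]*d,d],-1)
    return (c-t)@R
def onplane(u,v,z,K,R,t):
    "pixels -> world at height z"
    r=np.stack([(np.asarray(u)-K[0,2])/K[0,0],(np.asarray(v)-K[1,2])/K[1,1],np.ones(np.shape(u))],-1)@R
    o=-R.T@t
    return o+r*((z-o[2])/r[...,2])[...,None]
def circ(P):
    (x,y),r=cv2.minEnclosingCircle(P[:,:2].astype(np.float32)); return round(x,4),round(y,4),round(2*r,4)
def masks(p):
    h=cv2.cvtColor(p,cv2.COLOR_RGB2HSV); H,S,V=[h[...,i].astype(int) for i in range(3)]
    return dict(red=((H<6)|(H>174))&(S>180)&(V>90),purple=(H>140)&(H<172)&(S>90)&(V>25),grey=(S<40)&(V>70)&(V<200),black=(V<50))
E
python3 - <<'E'
from h import *
for n in("scene","top"):
    p,d,K,R,t=load(n); X=cloud(d,K,R,t); m=masks(p); Z=X[...,2]; ok=d>0
    print(n)
    for k,lo,hi in(("red",.004,.05),("purple",.028,.046),("grey",.03,.046)):
        mm=(m[k]&ok&(Z>lo)&(Z<hi)&(X[...,0]>.3)).astype(np.uint8)
        N,L,st,ce=cv2.connectedComponentsWithStats(mm)
        for i in range(1,N):
            if st[i,4]>40:
                P=X[L==i]; zt=np.median(P[P[:,2]>np.percentile(P[:,2],50)][:,2])
                T=P[P[:,2]>zt-.005]; print(k,st[i,4],ce[i].round(),"top z",zt.round(4),"cen",T.mean(0).round(4),circ(T))
    w=ok&(abs(Z-.07)<.006)&(X[...,0]>.4)&(X[...,0]<.9)&(abs(X[...,1])<.35)
    N,L,st,ce=cv2.connectedComponentsWithStats(w.astype(np.uint8)); i=1+np.argmax(st[1:,4]); P=X[L==i]
    print("wheel",P.mean(0).round(4),circ(P))
    b=ok&(Z>.012)&(Z<.026)&(X[...,1]>.05)&(X[...,0]>.3); N,L,st,ce=cv2.connectedComponentsWithStats(b.astype(np.uint8)); i=1+np.argmax(st[1:,4])
    print("board",cv2.minAreaRect(X[L==i][:,:2].astype(np.float32)*1000))
    g=ok&(Z>.115)&(Z<.19)&(X[...,0]>.4)&(X[...,0]<.9)&(abs(X[...,1])<.45)
    P=X[g]; print("gauge n",len(P),"min",P.min(0),"max",P.max(0),cv2.minAreaRect(P[:,:2].astype(np.float32)*1000))
    kb=g&(Z>.15)
    N,L,st,ce=cv2.connectedComponentsWithStats(kb.astype(np.uint8),connectivity=4)
    for i in range(1,N):
        if st[i,4]>8: Q=X[L==i]; T=Q[Q[:,2]>Q[:,2].max()-.006]; print("hi",st[i,4],ce[i].round(),Q[:,2].max().round(4),T.mean(0).round(4),circ(T))
    T=g&(abs(Z-.14)<.008); H=cv2.cvtColor(p,cv2.COLOR_RGB2HSV); br=T&(H[...,1]>120)&(H[...,0]>15)&(H[...,0]<35); P=X[br]
    if len(P)>10: l=cv2.fitLine(P[:,:2].astype(np.float32),cv2.DIST_HUBER,0,.01,.01).ravel(); a=l[:2]; s=(P[:,:2]-l[2:])@a; print("brass",len(P),l,l[2:]+a*s.min(),l[2:]+a*s.max())
E
```

```text
scene
red 166 [ 26. 194.] top z 0.0413 cen [ 0.5928 -0.5998  0.0436] (0.5873, -0.6043, 0.0634)
red 144 [336. 201.] top z 0.0362 cen [0.5467 0.2267 0.0351] (0.5443, 0.2262, 0.0373)
red 320 [396. 257.] top z 0.0215 cen [0.6923 0.3767 0.0206] (0.6907, 0.3769, 0.0507)
purple 65 [405. 222.] top z 0.037 cen [0.5976 0.4017 0.036 ] (0.5837, 0.4102, 0.0596)
purple 270 [345. 230.] top z 0.0367 cen [0.6347 0.2474 0.0354] (0.6343, 0.2483, 0.0514)
purple 110 [245. 265.] top z 0.0422 cen [0.7568 0.0053 0.0418] (0.7561, 0.0063, 0.0775)
purple 139 [241. 301.] top z 0.0422 cen [0.8466 0.0057 0.0418] (0.8468, 0.0065, 0.0973)
grey 92 [503. 151.] top z 0.0413 cen [0.3363 0.702  0.0412] (0.3295, 0.7053, 0.0622)
grey 370 [332. 172.] top z 0.0384 cen [0.4512 0.214  0.0372] (0.4507, 0.2124, 0.07)
grey 132 [153. 206.] top z 0.0346 cen [ 0.6008 -0.2524  0.0336] (0.6002, -0.2497, 0.0576)
wheel [ 0.5439 -0.0113  0.0686] (0.5397, -0.0106, 0.1837)
board ((537.0770263671875, 230.824462890625), (344.739501953125, 110.99078369140625), 7.886809349060059)
gauge n 871 min [ 0.55619879 -0.31570866  0.11760399] max [ 0.6
[... 844 characters left out ...]
. 284.] top z 0.0428 cen [0.3294 0.7002 0.042 ] (0.3286, 0.7088, 0.0677)
wheel [ 0.5364 -0.0104  0.0684] (0.5376, -0.0109, 0.1795)
board ((535.927978515625, 232.63160705566406), (339.8727722167969, 110.49114990234375), 7.8404741287231445)
gauge n 533 min [ 0.55482679 -0.31441833  0.11560472] max [ 0.63658496 -0.09814525  0.17752994] ((598.6994018554688, -202.98297119140625), (60.52260208129883, 221.8293914794922), 12.825479507446289)
hi 72 [357. 189.] 0.1741 [ 0.5935 -0.2489  0.1708] (0.5914, -0.2492, 0.01)
hi 55 [322. 198.] 0.1775 [ 0.5692 -0.1469  0.1744] (0.5697, -0.1469, 0.018)
brass 178 [ 0.23257166 -0.97257924  0.5907231  -0.2370735 ] [ 0.57660719 -0.17804293] [ 0.60686365 -0.30457085]
```

```bash
cat >> h.py <<'E'
from scipy.spatial.transform import Rotation as Ro
def goal(head):
    "tool x down, tool y at world heading head (deg)"
    a=np.radians(head); y=np.array([np.cos(a),np.sin(a),0]); x=np.array([0,0,-1.]); return np.stack([x,y,np.cross(x,y)],1)
def plan(wps,head,s):
    R=Ro.from_euler("xyz",s["tool_rot"]).as_matrix(); w=Ro.from_matrix(R.T@goal(head)).as_rotvec()/(2*np.pi)
    print("clock",s["clock"].__round__(2),"pos",s["position"].round(4),"head",np.degrees(np.arctan2(R[1,1],R[0,1])).round(1),"F",s["force"].round(1),"grip",round(s["grip_width"],4))
    for p in wps: print(p,"-> xyz",(R.T@(np.array(p)-s["position"])/.4).round(4),"w",w.round(4))
E
python3 - <<'E'
from h import *
from workcell import bot
plan([(.47,.22,.20),(.449,.2142,.2)],100,bot.observe())
E
```

```text
clock 1.0 pos [0.2462 0.5745 0.2313] head 66.8 F [ 0.4  0.9 -0.1] grip 0.0858
(0.47, 0.22, 0.2) -> xyz [ 0.0782 -0.5942  0.8634] w [-0.0922 -0.     -0.    ]
(0.449, 0.2142, 0.2) -> xyz [ 0.0782 -0.6282  0.8209] w [-0.0922 -0.     -0.    ]
```

Request:
servo_tool:
  targets:
    - {"x": 0.078, "y": -0.628, "z": 0.821, "wx": -0.0922}
    - {"x": 0.078, "y": -0.628, "z": 0.821, "wx": -0.0922}
    - {"x": 0.078, "y": -0.628, "z": 0.821, "wx": -0.0922}
    - {"x": 0.078, "y": -0.628, "z": 0.821, "wx": -0.0922}
    - {"x": 0.078, "y": -0.628, "z": 0.821, "wx": -0.0922}
    - {"x": 0.078, "y": -0.628, "z": 0.821, "wx": -0.0922}
    - {"x": 0.078, "y": -0.628, "z": 0.821, "wx": -0.0922}
    - {"x": 0.078, "y": -0.628, "z": 0.821, "wx": -0.0922}
    - {"x": 0.078, "y": -0.628, "z": 0.821, "wx": -0.0922}
    - {"x": 0.078, "y": -0.628, "z": 0.821, "wx": -0.0922}
  grip: 1
  squeeze: 40

```text
$.targets[0]: bad value
```

```bash
cat > w.py <<'E'
from h import *
from workcell import bot
import sys
s=bot.observe(); c=bot.get_calibration("wrist"); p,d=bot.grab_frame("wrist")
np.savez("wrist",p=p,d=d,K=c["intrinsics"],R=c["R"],t=c["t"]); K,R,t=c["intrinsics"],c["R"],c["t"]
print("cam",(-R.T@t).round(3),"tcp",s["position"].round(4),round(s["clock"],2))
cv2.imwrite("pics/"+sys.argv[1]+".png",p[:,:,::-1])
X=cloud(d,K,R,t); m=masks(p); Z=X[...,2]
for k,lo,hi in(("red",.008,.05),("purple",.028,.046),("grey",.03,.046),("red",.1,.13),("purple",.09,.112),("grey",.078,.096)):
    mm=(m[k]&(d>0)&(Z>lo)&(Z<hi)).astype(np.uint8)
    N,L,st,ce=cv2.connectedComponentsWithStats(mm)
    for i in range(1,N):
        if st[i,4]>300:
            P=X[L==i]; zt=np.median(P[:,2]); T=P[abs(P[:,2]-zt)<.004]
            print(k,st[i,:5],"top",zt.round(4),T.mean(0).round(4),circ(T))
E
python3 w.py w1
```

```text
cam [0.17  0.607 0.373] tcp [0.2462 0.5745 0.2313] 1.0
grey [361 117  53  74 432] top 0.0381 [0.2787 0.7104 0.0382] (0.2963, 0.7254, 0.0916)
grey [ 78 365  33  19 458] top 0.0376 [0.4544 0.2143 0.0376] (0.4519, 0.2115, 0.0603)
red [ 398  132   94   89 6341] top 0.1103 [0.3089 0.7398 0.1103] (0.3103, 0.7393, 0.0869)
purple [ 312    0  106  112 9120] top 0.1101 [0.1787 0.7005 0.1101] (0.1805, 0.6997, 0.0872)
grey [377 121  65  87 752] top 0.0871 [0.2783 0.711  0.0871] (0.2958, 0.7248, 0.0912)
grey [457 293  55  38 809] top 0.0821 [0.5097 0.7736 0.0819] (0.5299, 0.7652, 0.0847)
grey [399 294  46  18 394] top 0.0818 [0.474  0.6999 0.0816] (0.4726, 0.6984, 0.0626)
```

View pics/w1.png

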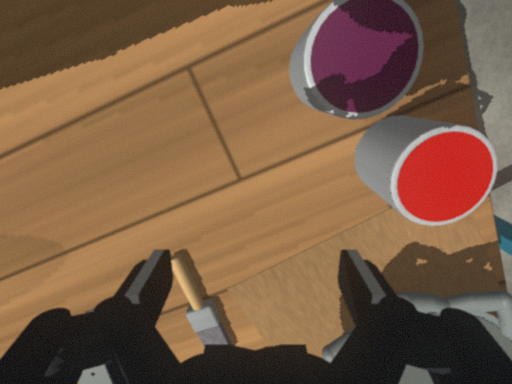

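The move was refused, probably because a row needs all six numbers, so this picture only shows the start view (pots, brush at (195,290), fingers). I'll resend it with every key.

Request:
servo_tool:
  targets:
    - {"x": 0.078, "y": -0.628, "z": 0.821, "wx": -0.0922, "wy": 0, "wz": 0}
    - {"x": 0.078, "y": -0.628, "z": 0.821, "wx": -0.0922, "wy": 0, "wz": 0}
    - {"x": 0.078, "y": -0.628, "z": 0.821, "wx": -0.0922, "wy": 0, "wz": 0}
    - {"x": 0.078, "y": -0.628, "z": 0.821, "wx": -0.0922, "wy": 0, "wz": 0}
    - {"x": 0.078, "y": -0.628, "z": 0.821, "wx": -0.0922, "wy": 0, "wz": 0}
    - {"x": 0.078, "y": -0.628, "z": 0.821, "wx": -0.0922, "wy": 0, "wz": 0}
    - {"x": 0.078, "y": -0.628, "z": 0.821, "wx": -0.0922, "wy": 0, "wz": 0}
    - {"x": 0.078, "y": -0.628, "z": 0.821, "wx": -0.0922, "wy": 0, "wz": 0}
    - {"x": 0.078, "y": -0.628, "z": 0.821, "wx": -0.0922, "wy": 0, "wz": 0}
    - {"x": 0.078, "y": -0.628, "z": 0.821, "wx": -0.0922, "wy": 0, "wz": 0}
  grip: 1
  squeeze: 40

```text
clock: 2.3
position: [0.4487, 0.2153, 0.2002]
tool_rot: [1.246, 1.57, 1.422]
force: [0.7, -0.3, -0.4]
grip_width: 0.0857
```

```bash
python3 w.py w2
```

```text
cam [0.367 0.2   0.342] tcp [0.4487 0.2153 0.2002] 2.3
red [318 330  29  32 528] top 0.0207 [0.6849 0.3659 0.0208] (0.6877, 0.3726, 0.0498)
purple [237 296  38  31 889] top 0.0354 [0.6303 0.2477 0.0354] (0.6305, 0.247, 0.0505)
grey [ 224  143   61   59 2798] top 0.0372 [0.4482 0.2136 0.0372] (0.4492, 0.2138, 0.0658)
```

View pics/w2.png

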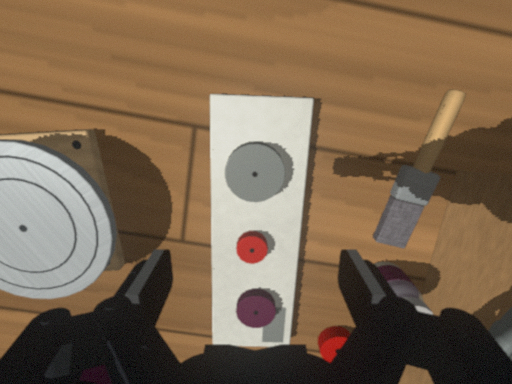

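The wrist view shows grey (255,172), the small red tier (252,247), purple (257,308) and the wheel centre dot (23,228). The 50 mm red look-alike is at (334,342), off the board. Grey measures 66 mm, as listed.

```bash
python3 - <<'E'
from h import *
from workcell import bot
p,d,K,R,t=load("wrist"); 
m=masks(p)["red"].copy(); m[:225]=0; m[270:]=0; m[:,:225]=0; m[:,280:]=0
v,u=np.nonzero(m); P=onplane(u,v,.036,K,R,t); print("red",len(u),circ(P),P.mean(0).round(4), "depth z",cloud(d,K,R,t)[247,252])
sub=p[218:238,13:33].astype(int).sum(2); v,u=np.nonzero(sub<np.percentile(sub,4)); print("hub px",u.mean()+13,v.mean()+218,onplane(u.mean()+13,v.mean()+218,.07,K,R,t))
v,u=np.nonzero(m*0+ (np.abs(cloud(d,K,R,t)[...,2]-.07)<.004)); 
P=cloud(d,K,R,t)[v,u]; q=u<125; P=P[q]
print("wheel circ",circ(P))
plan([(.4487,.2138,.06),(.4487,.2138,.018)],100,bot.observe())
E
```

```text
red 193 (0.5423, 0.2264, 0.034) [0.5432 0.2255 0.036 ] depth z [0.53981145 0.22722411 0.03433754]
hub px 22.8125 227.625 [ 0.53866582 -0.01151764  0.07      ]
wheel circ (0.6002, 0.0142, 0.3102)
clock 2.35 pos [0.4487 0.2152 0.2002] head 100.1 F [-0.1  0.5  0.7] grip 0.0853
(0.4487, 0.2138, 0.06) -> xyz [ 0.3504 -0.0037 -0.0006] w [ 0.0003  0.     -0.    ]
(0.4487, 0.2138, 0.018) -> xyz [ 0.4554 -0.0037 -0.0006] w [ 0.0003  0.     -0.    ]
```

Request:
servo_tool:
  targets:
    - {"x": 0.15, "y": -0.0037, "z": 0, "wx": 0, "wy": 0, "wz": 0}
    - {"x": 0.3, "y": -0.0037, "z": 0, "wx": 0, "wy": 0, "wz": 0}
    - {"x": 0.4, "y": -0.0037, "z": 0, "wx": 0, "wy": 0, "wz": 0}
    - {"x": 0.44, "y": -0.0037, "z": 0, "wx": 0, "wy": 0, "wz": 0}
    - {"x": 0.455, "y": -0.0037, "z": 0, "wx": 0, "wy": 0, "wz": 0}
    - {"x": 0.455, "y": -0.0037, "z": 0, "wx": 0, "wy": 0, "wz": 0}

```text
clock: 3.1
position: [0.4494, 0.2143, 0.019]
tool_rot: [0.519, 1.569, 0.696]
force: [0.2, 0.3, -0.1]
grip_width: 0.0853
```

Request:
servo_tool:
  targets:
    - {"x": 0, "y": 0, "z": 0, "wx": 0, "wy": 0, "wz": 0}
    - {"x": 0, "y": 0, "z": 0, "wx": 0, "wy": 0, "wz": 0}
    - {"x": 0, "y": 0, "z": 0, "wx": 0, "wy": 0, "wz": 0}
    - {"x": 0, "y": 0, "z": 0, "wx": 0, "wy": 0, "wz": 0}
  grip: -1
  squeeze: 40

```text
clock: 3.6
position: [0.4502, 0.2147, 0.0204]
tool_rot: [0.417, 1.567, 0.594]
force: [-1.0, -0.5, 12.3]
grip_width: 0.0646
```

```bash
python3 - <<'E'
from h import *
from workcell import bot
s=bot.observe(); x,y,z=s["position"]
plan([(x,y,.11),(.5386,-.0113,.15),(.5386,-.0113,.07+z-.020)],100,s)
E
```

```text
clock 3.6 pos [0.4502 0.2147 0.0204] head 100.1 F [-1.  -0.5 12.3] grip 0.0646
(np.float64(0.45016271333528396), np.float64(0.21472757044096547), 0.11) -> xyz [-0.2239  0.0003  0.0008] w [ 0.0003  0.0005 -0.0002]
(0.5386, -0.0113, 0.15) -> xyz [-0.3244 -0.5946  0.1196] w [ 0.0003  0.0005 -0.0002]
(0.5386, -0.0113, np.float64(0.07043231958595951)) -> xyz [-0.1255 -0.5949  0.119 ] w [ 0.0003  0.0005 -0.0002]
```

Request:
servo_tool:
  targets:
    - {"x": -0.08, "y": 0, "z": 0, "wx": 0, "wy": 0, "wz": 0}
    - {"x": -0.22, "y": 0, "z": 0, "wx": 0, "wy": 0, "wz": 0}
    - {"x": -0.3, "y": -0.12, "z": 0.025, "wx": 0, "wy": 0, "wz": 0}
    - {"x": -0.324, "y": -0.26, "z": 0.055, "wx": 0, "wy": 0, "wz": 0}
    - {"x": -0.324, "y": -0.4, "z": 0.085, "wx": 0, "wy": 0, "wz": 0}
    - {"x": -0.324, "y": -0.52, "z": 0.11, "wx": 0, "wy": 0, "wz": 0}
    - {"x": -0.3, "y": -0.595, "z": 0.122, "wx": 0, "wy": 0, "wz": 0}
    - {"x": -0.22, "y": -0.595, "z": 0.122, "wx": 0, "wy": 0, "wz": 0}
    - {"x": -0.17, "y": -0.595, "z": 0.122, "wx": 0, "wy": 0, "wz": 0}
    - {"x": -0.15, "y": -0.595, "z": 0.122, "wx": 0, "wy": 0, "wz": 0}
    - {"x": -0.15, "y": -0.595, "z": 0.122, "wx": 0, "wy": 0, "wz": 0}

```text
clock: 4.97
position: [0.5398, -0.0111, 0.0806]
tool_rot: [0.398, 1.567, 0.575]
force: [0.7, 0.4, -1.7]
grip_width: 0.0644
```

```bash
python3 - <<'E'
from h import *
from workcell import bot
s=bot.observe()
plan([(.5396,-.0111,.0715),(.5396,-.0111,.0705)],100,s)
E
```

```text
clock 4.97 pos [ 0.5398 -0.0111  0.0806] head 100.1 F [ 0.7  0.4 -1.7] grip 0.0644
(0.5396, -0.0111, 0.0715) -> xyz [ 0.0228  0.0001 -0.0006] w [ 0.0003  0.0006 -0.0002]
(0.5396, -0.0111, 0.0705) -> xyz [ 0.0253  0.0001 -0.0006] w [ 0.0003  0.0006 -0.0002]
```

Request:
servo_tool:
  targets:
    - {"x": 0.01, "y": 0, "z": 0, "wx": 0, "wy": 0, "wz": 0}
    - {"x": 0.018, "y": 0, "z": 0, "wx": 0, "wy": 0, "wz": 0}
    - {"x": 0.023, "y": 0, "z": 0, "wx": 0, "wy": 0, "wz": 0}
    - {"x": 0.025, "y": 0, "z": 0, "wx": 0, "wy": 0, "wz": 0}
    - {"x": 0.025, "y": 0, "z": 0, "wx": 0, "wy": 0, "wz": 0}

```text
clock: 5.6
position: [0.5399, -0.0111, 0.0707]
tool_rot: [0.409, 1.567, 0.585]
force: [-0.0, -0.3, -0.5]
grip_width: 0.0641
```

Request:
servo_tool:
  targets:
    - {"x": 0.001, "y": 0, "z": 0, "wx": 0, "wy": 0, "wz": 0}
    - {"x": 0.0025, "y": 0, "z": 0, "wx": 0, "wy": 0, "wz": 0}
    - {"x": 0.0025, "y": 0, "z": 0, "wx": 0, "wy": 0, "wz": 0}

```text
clock: 5.98
position: [0.5399, -0.0111, 0.0705]
tool_rot: [0.363, 1.567, 0.54]
force: [-5.7, -0.5, 18.2]
grip_width: 0.0643
```

Request:
servo_tool:
  targets:
    - {"x": -0.002, "y": 0, "z": 0, "wx": 0, "wy": 0, "wz": 0}
    - {"x": -0.002, "y": 0, "z": 0, "wx": 0, "wy": 0, "wz": 0}
    - {"x": -0.002, "y": 0, "z": 0, "wx": 0, "wy": 0, "wz": 0}
    - {"x": -0.06, "y": 0, "z": 0, "wx": 0, "wy": 0, "wz": 0}
    - {"x": -0.2, "y": 0, "z": 0, "wx": 0, "wy": 0, "wz": 0}
    - {"x": -0.33, "y": 0, "z": 0, "wx": 0, "wy": 0, "wz": 0}
    - {"x": -0.33, "y": 0, "z": 0, "wx": 0, "wy": 0, "wz": 0}
  grip: 1

```text
clock: 6.85
position: [0.5412, -0.0113, 0.206]
tool_rot: [0.072, 1.561, 0.248]
force: [0.2, -0.5, 0.3]
grip_width: 0.0854
```

```bash
python3 w.py w3; python3 - <<'E'
from h import *
from workcell import bot
s=bot.observe()
plan([(.6303,.2474,.2),(.6303,.2474,.08),(.6303,.2474,.023)],100,s)
E
```

```text
cam [ 0.458 -0.027  0.347] tcp [ 0.5412 -0.0113  0.206 ] 6.85
red [485 296  27  34 666] top 0.0203 [0.6915 0.3645 0.0204] (0.6903, 0.3728, 0.049)
purple [ 422  256   44   33 1030] top 0.0352 [0.6305 0.2458 0.0352] (0.6319, 0.2465, 0.0512)
purple [224 314  55  18 335] top 0.0377 [0.7478 0.0223 0.0376] (0.7481, 0.0198, 0.0732)
grey [ 221  146   70   69 3710] top 0.0872 [ 0.5377 -0.0126  0.0872] (0.5392, -0.0124, 0.0659)
clock 6.9 pos [ 0.5402 -0.0114  0.2039] head 100.1 F [-0.4  0.5  0.2] grip 0.0854
(0.6303, 0.2474, 0.2) -> xyz [0.0128 0.5975 0.3351] w [ 0.0002  0.0011 -0.0002]
(0.6303, 0.2474, 0.08) -> xyz [0.3128 0.5971 0.3331] w [ 0.0002  0.0011 -0.0002]
(0.6303, 0.2474, 0.023) -> xyz [0.4553 0.597  0.3321] w [ 0.0002  0.0011 -0.0002]
```

View pics/w3.png

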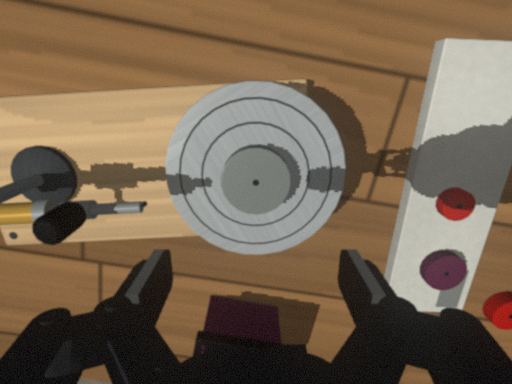

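Grey (dot at (255,183)) sits about centred in the rings. I'll check that numerically while planning the move to purple.

```bash
python3 - <<'E'
from h import *
p,d,K,R,t=load("wrist"); X=cloud(d,K,R,t)
w=(abs(X[...,2]-.069)<.004)&(d>0)
N,L,st,ce=cv2.connectedComponentsWithStats(w.astype(np.uint8)); i=1+np.argmax(st[1:,4]); v,u=np.nonzero(L==i)
P=onplane(u,v,.07,K,R,t); print(st[i],circ(P))
# outline of grey top via colour/depth on plane .088
g=(abs(X[...,2]-.0872)<.004)&(d>0); g[:130]=0; g[230:]=0; g[:,:200]=0; g[:,310:]=0
v,u=np.nonzero(g); print(circ(onplane(u,v,.088,K,R,t)))
E
```

```text
[  165    81   180   174 20712] (0.5384, -0.0129, 0.1775)
(0.5384, -0.0127, 0.0659)
```

Request:
servo_tool:
  targets:
    - {"x": 0.01, "y": 0.13, "z": 0.075, "wx": 0, "wy": 0, "wz": 0}
    - {"x": 0.01, "y": 0.26, "z": 0.145, "wx": 0, "wy": 0, "wz": 0}
    - {"x": 0.01, "y": 0.39, "z": 0.22, "wx": 0, "wy": 0, "wz": 0}
    - {"x": 0.06, "y": 0.5, "z": 0.28, "wx": 0, "wy": 0, "wz": 0}
    - {"x": 0.13, "y": 0.597, "z": 0.333, "wx": 0, "wy": 0.001, "wz": 0}
    - {"x": 0.27, "y": 0.597, "z": 0.333, "wx": 0, "wy": 0.001, "wz": 0}
    - {"x": 0.38, "y": 0.597, "z": 0.333, "wx": 0, "wy": 0.001, "wz": 0}
    - {"x": 0.43, "y": 0.597, "z": 0.333, "wx": 0, "wy": 0.001, "wz": 0}
    - {"x": 0.453, "y": 0.597, "z": 0.333, "wx": 0, "wy": 0.001, "wz": 0}
    - {"x": 0.453, "y": 0.597, "z": 0.333, "wx": 0, "wy": 0.001, "wz": 0}
    - {"x": 0.453, "y": 0.597, "z": 0.333, "wx": 0, "wy": 0.001, "wz": 0}

```text
clock: 8.28
position: [0.6315, 0.2477, 0.0254]
tool_rot: [0.549, 1.568, 0.725]
force: [0.4, 0.4, -0.1]
grip_width: 0.0854
```

Request:
servo_tool:
  targets:
    - {"x": 0, "y": 0, "z": 0, "wx": 0, "wy": 0, "wz": 0}
    - {"x": 0, "y": 0, "z": 0, "wx": 0, "wy": 0, "wz": 0}
    - {"x": 0, "y": 0, "z": 0, "wx": 0, "wy": 0, "wz": 0}
    - {"x": 0, "y": 0, "z": 0, "wx": 0, "wy": 0, "wz": 0}
    - {"x": 0, "y": 0, "z": 0, "wx": 0, "wy": 0, "wz": 0}
  grip: -1
  squeeze: 40

```text
clock: 8.9
position: [0.6319, 0.2478, 0.0265]
tool_rot: [0.455, 1.567, 0.631]
force: [-3.4, -1.3, 12.6]
grip_width: 0.0499
```

```bash
python3 w.py w4; python3 - <<'E'
from h import *
from workcell import bot
s=bot.observe(); x,y,z=s["position"]
plan([(x,y,.15),(.539,-.0112,.18),(.539,-.0112,.088+z-.020+.012)],100,s)
E
```

```text
cam [0.549 0.232 0.168] tcp [0.6319 0.2478 0.0265] 8.9
red [ 203   25   86   92 5861] top 0.0352 [0.5424 0.2275 0.0352] (0.543, 0.2275, 0.0364)
red [437 321  35  32 454] top 0.0208 [0.6723 0.3865 0.0208] (0.6757, 0.386, 0.0383)
purple [ 213  215   90   84 4092] top 0.0353 [0.6298 0.2493 0.0353] (0.6316, 0.2469, 0.0515)
clock 8.95 pos [0.6319 0.2479 0.0265] head 100.1 F [-2.9 -1.3 11.6] grip 0.05
(np.float64(0.6318674615507224), np.float64(0.24787974028204335), 0.15) -> xyz [-0.3087  0.0006  0.0011] w [ 0.0002  0.0006 -0.0003]
(0.539, -0.0112, 0.18) -> xyz [-0.386  -0.5964 -0.3404] w [ 0.0002  0.0006 -0.0003]
(0.539, -0.0112, np.float64(0.10653026794724577)) -> xyz [-0.2023 -0.5968 -0.3411] w [ 0.0002  0.0006 -0.0003]
```

Request:
servo_tool:
  targets:
    - {"x": -0.08, "y": 0, "z": 0, "wx": 0, "wy": 0, "wz": 0}
    - {"x": -0.22, "y": 0, "z": 0, "wx": 0, "wy": 0, "wz": 0}
    - {"x": -0.32, "y": -0.1, "z": -0.057, "wx": 0, "wy": 0, "wz": 0}
    - {"x": -0.34, "y": -0.23, "z": -0.13, "wx": 0, "wy": 0, "wz": 0}
    - {"x": -0.34, "y": -0.36, "z": -0.205, "wx": 0, "wy": 0, "wz": 0}
    - {"x": -0.34, "y": -0.49, "z": -0.28, "wx": 0, "wy": 0, "wz": 0}
    - {"x": -0.32, "y": -0.597, "z": -0.341, "wx": 0, "wy": 0, "wz": 0}
    - {"x": -0.25, "y": -0.597, "z": -0.341, "wx": 0, "wy": 0, "wz": 0}
    - {"x": -0.21, "y": -0.597, "z": -0.341, "wx": 0, "wy": 0, "wz": 0}
    - {"x": -0.195, "y": -0.597, "z": -0.341, "wx": 0, "wy": 0, "wz": 0}
    - {"x": -0.19, "y": -0.597, "z": -0.341, "wx": 0, "wy": 0, "wz": 0}
    - {"x": -0.19, "y": -0.597, "z": -0.341, "wx": 0, "wy": 0, "wz": 0}

```text
clock: 10.45
position: [0.5394, -0.0109, 0.102]
tool_rot: [0.398, 1.566, 0.575]
force: [-0.1, -0.3, 0.2]
grip_width: 0.0495
```

```bash
python3 - <<'E'
from h import *
from workcell import bot
s=bot.observe()
plan([(.539,-.0112,.0955),(.539,-.0112,.0945)],100,s)
E
```

```text
clock 10.45 pos [ 0.5394 -0.0109  0.102 ] head 100.1 F [-0.1 -0.3  0.2] grip 0.0495
(0.539, -0.0112, 0.0955) -> xyz [ 0.0162 -0.0006 -0.0012] w [ 0.0003  0.0007 -0.0003]
(0.539, -0.0112, 0.0945) -> xyz [ 0.0187 -0.0006 -0.0012] w [ 0.0003  0.0007 -0.0003]
```

Request:
servo_tool:
  targets:
    - {"x": 0.008, "y": -0.0006, "z": -0.0012, "wx": 0, "wy": 0, "wz": 0}
    - {"x": 0.013, "y": -0.0006, "z": -0.0012, "wx": 0, "wy": 0, "wz": 0}
    - {"x": 0.016, "y": -0.0006, "z": -0.0012, "wx": 0, "wy": 0, "wz": 0}
    - {"x": 0.018, "y": -0.0006, "z": -0.0012, "wx": 0, "wy": 0, "wz": 0}
    - {"x": 0.019, "y": -0.0006, "z": -0.0012, "wx": 0, "wy": 0, "wz": 0}
    - {"x": 0.019, "y": -0.0006, "z": -0.0012, "wx": 0, "wy": 0, "wz": 0}

```text
clock: 11.2
position: [0.539, -0.0112, 0.0946]
tool_rot: [0.388, 1.566, 0.564]
force: [-1.2, 0.9, 4.4]
grip_width: 0.0499
```

Request:
servo_tool:
  targets:
    - {"x": 0, "y": 0, "z": 0, "wx": 0, "wy": 0, "wz": 0}
    - {"x": 0, "y": 0, "z": 0, "wx": 0, "wy": 0, "wz": 0}
    - {"x": 0, "y": 0, "z": 0, "wx": 0, "wy": 0, "wz": 0}
    - {"x": -0.06, "y": 0, "z": 0, "wx": 0, "wy": 0, "wz": 0}
    - {"x": -0.18, "y": 0, "z": 0, "wx": 0, "wy": 0, "wz": 0}
    - {"x": -0.28, "y": 0, "z": 0, "wx": 0, "wy": 0, "wz": 0}
    - {"x": -0.28, "y": 0, "z": 0, "wx": 0, "wy": 0, "wz": 0}
  grip: 1

```text
clock: 12.08
position: [0.54, -0.0115, 0.2093]
tool_rot: [0.121, 1.562, 0.297]
force: [0.7, 0.0, -0.4]
grip_width: 0.0853
```

```bash
cat > chk.py <<'E'
from h import *
p,d,K,R,t=load("wrist"); X=cloud(d,K,R,t)
for nm,z,lo in (("wheel",.07,5000),("grey",.088,300),("purple",.104,300),("red",.12,200)):
    w=(abs(X[...,2]-z+.001)<.004)&(d>0)&(np.hypot(X[...,0]-.538,X[...,1]+.012)<.1)
    N,L,st,ce=cv2.connectedComponentsWithStats(w.astype(np.uint8))
    if N<2: continue
    i=1+np.argmax(st[1:,4]); v,u=np.nonzero(L==i)
    if st[i,4]>lo: print(nm,st[i],circ(onplane(u,v,z,K,R,t)))
E
python3 w.py w5;python3 chk.py; python3 - <<'E'
from h import *
from workcell import bot
s=bot.observe()
plan([(.543,.2277,.2),(.543,.2277,.08),(.543,.2277,.028)],100,s)
E
```

```text
cam [ 0.457 -0.027  0.35 ] tcp [ 0.54   -0.0115  0.2093] 12.07
red [483 294  29  35 719] top 0.0204 [0.691  0.3662 0.0204] (0.6896, 0.3746, 0.0505)
purple [213 311  66  20 345] top 0.0379 [0.7474 0.0166 0.0379] (0.7473, 0.0123, 0.0861)
purple [ 228  159   56   54 2310] top 0.1032 [ 0.5375 -0.0122  0.1033] (0.538, -0.0119, 0.0511)
grey [221 147  60  65 751] top 0.0871 [ 0.5244 -0.0265  0.0871] (0.5386, -0.0131, 0.0657)
wheel [  166    82   178   172 20192] (0.5385, -0.0128, 0.1776)
grey [ 221  148   69   64 1008] (0.5385, -0.0126, 0.0656)
purple [ 226  159   58   55 2478] (0.5381, -0.0127, 0.0522)
clock 12.12 pos [ 0.5391 -0.0115  0.2076] head 100.1 F [ 0.1  0.8 -0.9] grip 0.0857
(0.543, 0.2277, 0.2) -> xyz [0.0206 0.5871 0.1143] w [ 0.0003  0.001  -0.0002]
(0.543, 0.2277, 0.08) -> xyz [0.3206 0.5866 0.1123] w [ 0.0003  0.001  -0.0002]
(0.543, 0.2277, 0.028) -> xyz [0.4506 0.5865 0.1115] w [ 0.0003  0.001  -0.0002]
```

View pics/w5.png

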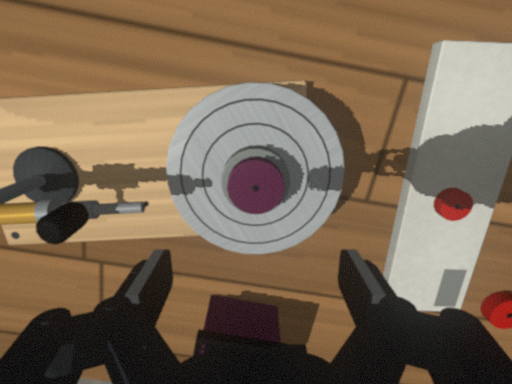

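Purple (255,187) lies on grey, and both are centred on the wheel within 0.4 mm. Next is red, which is still on the board at (454,204).

Request:
servo_tool:
  targets:
    - {"x": 0.01, "y": 0.14, "z": 0.03, "wx": 0, "wy": 0, "wz": 0}
    - {"x": 0.01, "y": 0.28, "z": 0.055, "wx": 0, "wy": 0, "wz": 0}
    - {"x": 0.03, "y": 0.42, "z": 0.08, "wx": 0, "wy": 0, "wz": 0}
    - {"x": 0.1, "y": 0.54, "z": 0.105, "wx": 0, "wy": 0, "wz": 0}
    - {"x": 0.2, "y": 0.588, "z": 0.112, "wx": 0, "wy": 0.001, "wz": 0}
    - {"x": 0.33, "y": 0.588, "z": 0.112, "wx": 0, "wy": 0.001, "wz": 0}
    - {"x": 0.42, "y": 0.588, "z": 0.111, "wx": 0, "wy": 0.001, "wz": 0}
    - {"x": 0.445, "y": 0.588, "z": 0.111, "wx": 0, "wy": 0.001, "wz": 0}
    - {"x": 0.45, "y": 0.588, "z": 0.111, "wx": 0, "wy": 0.001, "wz": 0}
    - {"x": 0.45, "y": 0.588, "z": 0.111, "wx": 0, "wy": 0.001, "wz": 0}
    - {"x": 0.45, "y": 0.588, "z": 0.111, "wx": 0, "wy": 0.001, "wz": 0}

```text
clock: 13.5
position: [0.5433, 0.2285, 0.0294]
tool_rot: [0.769, 1.568, 0.945]
force: [-0.1, -0.3, 0.9]
grip_width: 0.0853
```

Request:
servo_tool:
  targets:
    - {"x": 0, "y": 0, "z": 0, "wx": 0, "wy": 0, "wz": 0}
    - {"x": 0, "y": 0, "z": 0, "wx": 0, "wy": 0, "wz": 0}
    - {"x": 0, "y": 0, "z": 0, "wx": 0, "wy": 0, "wz": 0}
    - {"x": 0, "y": 0, "z": 0, "wx": 0, "wy": 0, "wz": 0}
    - {"x": 0, "y": 0, "z": 0, "wx": 0, "wy": 0, "wz": 0}
    - {"x": 0, "y": 0, "z": 0, "wx": 0, "wy": 0, "wz": 0}
  grip: -1
  squeeze: 35

```text
clock: 14.25
position: [0.5434, 0.2285, 0.0299]
tool_rot: [0.701, 1.568, 0.877]
force: [-1.2, -1.4, 9.0]
grip_width: 0.0356
```

```bash
python3 w.py w6; python3 - <<'E'
from h import *
from workcell import bot
s=bot.observe(); x,y,z=s["position"]
plan([(x,y,.15),(.5386,-.0112,.18),(.5386,-.0112,.104+z-.020+.01)],100,s)
E
```

```text
cam [0.461 0.213 0.172] tcp [0.5434 0.2285 0.0299] 14.25
red [231 224  45  14 398] top 0.0353 [0.5288 0.225  0.0353] (0.5297, 0.2244, 0.0233)
purple [ 484  313   28   68 1026] top 0.0345 [0.5775 0.3837 0.0344] (0.5789, 0.3879, 0.0352)
clock 14.3 pos [0.5434 0.2285 0.0298] head 100.1 F [-2.6 -0.8  8.4] grip 0.0359
(np.float64(0.5434409319788485), np.float64(0.2285269590090164), 0.15) -> xyz [-0.3004  0.0006  0.0007] w [ 0.0002  0.0004 -0.0003]
(0.5386, -0.0112, 0.18) -> xyz [-0.3768 -0.5872 -0.116 ] w [ 0.0002  0.0004 -0.0003]
(0.5386, -0.0112, np.float64(0.12384988954567422)) -> xyz [-0.2364 -0.5875 -0.1163] w [ 0.0002  0.0004 -0.0003]
```

Request:
servo_tool:
  targets:
    - {"x": -0.08, "y": 0, "z": 0, "wx": 0, "wy": 0, "wz": 0}
    - {"x": -0.22, "y": 0, "z": 0, "wx": 0, "wy": 0, "wz": 0}
    - {"x": -0.34, "y": -0.1, "z": -0.02, "wx": 0, "wy": 0, "wz": 0}
    - {"x": -0.36, "y": -0.24, "z": -0.047, "wx": 0, "wy": 0, "wz": 0}
    - {"x": -0.36, "y": -0.38, "z": -0.075, "wx": 0, "wy": 0, "wz": 0}
    - {"x": -0.36, "y": -0.5, "z": -0.099, "wx": 0, "wy": 0, "wz": 0}
    - {"x": -0.34, "y": -0.587, "z": -0.116, "wx": 0, "wy": 0, "wz": 0}
    - {"x": -0.28, "y": -0.587, "z": -0.116, "wx": 0, "wy": 0, "wz": 0}
    - {"x": -0.245, "y": -0.587, "z": -0.116, "wx": 0, "wy": 0, "wz": 0}
    - {"x": -0.23, "y": -0.587, "z": -0.116, "wx": 0, "wy": 0, "wz": 0}
    - {"x": -0.225, "y": -0.587, "z": -0.116, "wx": 0, "wy": 0, "wz": 0}
    - {"x": -0.225, "y": -0.587, "z": -0.116, "wx": 0, "wy": 0, "wz": 0}

```text
clock: 15.8
position: [0.5389, -0.0107, 0.1197]
tool_rot: [0.597, 1.567, 0.774]
force: [-0.6, 1.1, -0.5]
grip_width: 0.0354
```

```bash
python3 - <<'E'
from h import *
from workcell import bot
s=bot.observe()
plan([(.5389,-.0112,.1149),(.5389,-.0112,.1139)],100,s)
E
```

```text
clock 15.8 pos [ 0.5389 -0.0107  0.1197] head 100.1 F [-0.6  1.1 -0.5] grip 0.0354
(0.5389, -0.0112, 0.1149) -> xyz [ 0.0119 -0.0013 -0.0003] w [ 0.0003  0.0004 -0.0003]
(0.5389, -0.0112, 0.1139) -> xyz [ 0.0144 -0.0013 -0.0003] w [ 0.0003  0.0004 -0.0003]
```

Request:
servo_tool:
  targets:
    - {"x": 0.006, "y": -0.0013, "z": 0, "wx": 0, "wy": 0, "wz": 0}
    - {"x": 0.01, "y": -0.0013, "z": 0, "wx": 0, "wy": 0, "wz": 0}
    - {"x": 0.012, "y": -0.0013, "z": 0, "wx": 0, "wy": 0, "wz": 0}
    - {"x": 0.0135, "y": -0.0013, "z": 0, "wx": 0, "wy": 0, "wz": 0}
    - {"x": 0.0145, "y": -0.0013, "z": 0, "wx": 0, "wy": 0, "wz": 0}
    - {"x": 0.0145, "y": -0.0013, "z": 0, "wx": 0, "wy": 0, "wz": 0}

```text
clock: 16.55
position: [0.539, -0.0112, 0.1139]
tool_rot: [0.583, 1.567, 0.759]
force: [-1.2, -0.1, 0.8]
grip_width: 0.0354
```

Request:
servo_tool:
  targets:
    - {"x": 0.001, "y": 0, "z": 0, "wx": 0, "wy": 0, "wz": 0}
    - {"x": 0.0018, "y": 0, "z": 0, "wx": 0, "wy": 0, "wz": 0}
    - {"x": 0.0018, "y": 0, "z": 0, "wx": 0, "wy": 0, "wz": 0}

```text
clock: 16.92
position: [0.5391, -0.0112, 0.1138]
tool_rot: [0.514, 1.567, 0.69]
force: [-4.8, 0.1, 12.5]
grip_width: 0.0357
```

Red is in contact (12 N). I'll release it, rise straight up and check.

Request:
servo_tool:
  targets:
    - {"x": -0.001, "y": 0, "z": 0, "wx": 0, "wy": 0, "wz": 0}
    - {"x": -0.001, "y": 0, "z": 0, "wx": 0, "wy": 0, "wz": 0}
    - {"x": -0.001, "y": 0, "z": 0, "wx": 0, "wy": 0, "wz": 0}
    - {"x": -0.001, "y": 0, "z": 0, "wx": 0, "wy": 0, "wz": 0}
    - {"x": -0.06, "y": 0, "z": 0, "wx": 0, "wy": 0, "wz": 0}
    - {"x": -0.18, "y": 0, "z": 0, "wx": 0, "wy": 0, "wz": 0}
    - {"x": -0.28, "y": 0, "z": 0, "wx": 0, "wy": 0, "wz": 0}
    - {"x": -0.28, "y": 0, "z": 0, "wx": 0, "wy": 0, "wz": 0}
  grip: 1

```text
clock: 17.92
position: [0.5401, -0.0114, 0.2285]
tool_rot: [0.135, 1.563, 0.311]
force: [-0.3, -0.0, -0.6]
grip_width: 0.0854
```

```bash
python3 w.py w7;python3 chk.py; python3 - <<'E'
from h import *
from workcell import bot
p,d,K,R,t=load("wrist"); X=cloud(d,K,R,t); m=(X[...,2]>.166)&(X[...,2]<.178)&(d>0)&(np.hypot(X[...,0]-.571,X[...,1]+.147)<.03)
P=X[m]; print("knob",len(P),P.mean(0),circ(P) if len(P) else 0)
s=bot.observe()
plan([(.571,-.1475,.235),(.571,-.1475,.152)],13.5,s)
plan([(.571,-.1475,.235),(.571,-.1475,.152)],193.5,s)
print(s["qpos"])
E
```

```text
cam [ 0.457 -0.027  0.37 ] tcp [ 0.5401 -0.0114  0.2285] 17.93
red [474 286  38  33 906] top 0.0206 [0.6888 0.3727 0.0206] (0.6899, 0.3757, 0.0524)
red [ 236  166   40   39 1157] top 0.1193 [ 0.5378 -0.0122  0.1193] (0.538, -0.0122, 0.0368)
purple [230 154  44  45 415] top 0.1032 [ 0.5266 -0.023   0.1031] (0.5376, -0.0133, 0.0493)
grey [223 143  57  61 671] top 0.0871 [ 0.5248 -0.0266  0.0871] (0.5388, -0.013, 0.0654)
wheel [  171    83   168   163 18070] (0.5385, -0.0128, 0.1778)
grey [223 144  65  62 919] (0.5383, -0.0123, 0.0661)
purple [228 154  54  52 804] (0.5382, -0.0127, 0.0522)
red [ 234  165   42   41 1296] (0.5377, -0.0126, 0.0382)
knob 698 [ 0.56917552 -0.14672731  0.17191543] (0.5706, -0.1485, 0.0223)
clock 17.98 pos [ 0.5393 -0.0114  0.2267] head 100.1 F [-0.8 -0.4 -0.7] grip 0.0856
(0.571, -0.1475, 0.235) -> xyz [-0.021  -0.3487  0.0186] w [ 0.2406  0.0005 -0.0008]
(0.571, -0.1475, 0.152) -> xyz [ 0.1865 -0.349   0.0175] w [ 0.2406  0.0005 -0.0008]
clock 17.98 pos [ 0.5393 -0.0114  0.2267] head 100.1 F [-0.8 -0.4 -0.7] grip 0.0856
(0.571, -0.1475, 0.235) -> xyz [-0.021  -0.3487  0.0186] w [-0.2594  0.0008  0.0005]
(0.571, -0.1475, 0.152) -> xyz [ 0.1865 -0.349   0.0175] w [-0.2594  0.0008  0.0005]
[ 0.01001635  0.39056612 -0.12833637  1.83132046  0.05918889  0.91825703
  1.60263533]
```

View pics/w7.png

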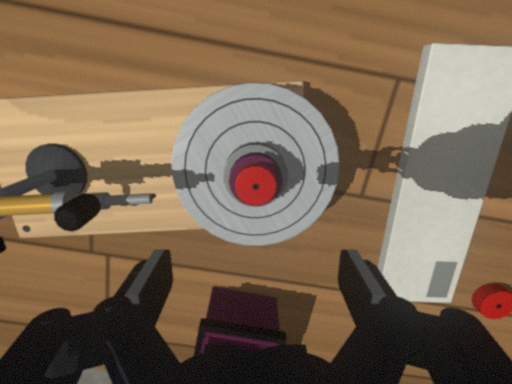

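The stack is complete. Red at (255,186), purple and grey are all centred within 0.8 mm. The knob is at (77,211). Next I turn the jaws crosswise to the pull and go above the knob.

Request:
servo_tool:
  targets:
    - {"x": -0.02, "y": -0.05, "z": 0.002, "wx": 0.027, "wy": 0, "wz": 0}
    - {"x": -0.02, "y": -0.1, "z": 0.005, "wx": 0.055, "wy": 0, "wz": 0}
    - {"x": -0.02, "y": -0.15, "z": 0.008, "wx": 0.083, "wy": 0, "wz": 0}
    - {"x": -0.02, "y": -0.2, "z": 0.01, "wx": 0.11, "wy": 0, "wz": 0}
    - {"x": -0.02, "y": -0.25, "z": 0.013, "wx": 0.138, "wy": 0, "wz": 0}
    - {"x": -0.02, "y": -0.3, "z": 0.015, "wx": 0.166, "wy": 0, "wz": 0}
    - {"x": -0.02, "y": -0.348, "z": 0.018, "wx": 0.194, "wy": 0.0005, "wz": -0.0008}
    - {"x": -0.02, "y": -0.348, "z": 0.018, "wx": 0.222, "wy": 0.0005, "wz": -0.0008}
    - {"x": -0.02, "y": -0.348, "z": 0.018, "wx": 0.2406, "wy": 0.0005, "wz": -0.0008}
    - {"x": -0.02, "y": -0.348, "z": 0.018, "wx": 0.2406, "wy": 0.0005, "wz": -0.0008}
    - {"x": -0.02, "y": -0.348, "z": 0.018, "wx": 0.2406, "wy": 0.0005, "wz": -0.0008}

```text
clock: 19.35
position: [0.5705, -0.1471, 0.234]
tool_rot: [-1.883, 1.57, 3.067]
force: [0.5, -0.2, -0.8]
grip_width: 0.0856
```

```bash
python3 w.py w8; python3 - <<'E'
from h import *
from workcell import bot
p,d,K,R,t=load("wrist"); X=cloud(d,K,R,t); m=(X[...,2]>.166)&(X[...,2]<.178)&(d>0)&(np.hypot(X[...,0]-.571,X[...,1]+.147)<.03)
P=X[m]; print("knob",len(P),P.mean(0),circ(P) if len(P) else 0)
s=bot.observe()
plan([(.5706,-.1472,.235),(.5706,-.1472,.151)],13.5,s)
E
```

```text
cam [ 0.551 -0.066  0.376] tcp [ 0.5705 -0.1471  0.234 ] 19.35
purple [438  15  40  73 492] top 0.0379 [0.7475 0.0252 0.038 ] (0.7471, 0.0205, 0.07)
purple [235   0  52  55 603] top 0.103 [ 0.5486 -0.0244  0.103 ] (0.542, -0.0141, 0.0502)
grey [220  20  74  46 866] top 0.0871 [ 0.5467 -0.0307  0.0871] (0.5399, -0.0147, 0.065)
knob 622 [ 0.57074439 -0.14663721  0.17219546] (0.5709, -0.1481, 0.022)
clock 19.4 pos [ 0.5706 -0.1472  0.2342] head 13.6 F [-0.   0.5  0.6] grip 0.0855
(0.5706, -0.1472, 0.235) -> xyz [-0.002  0.     0.   ] w [ 0.0003 -0.      0.0001]
(0.5706, -0.1472, 0.151) -> xyz [2.08e-01 1.00e-04 1.00e-04] w [ 0.0003 -0.      0.0001]
```

View pics/w8.png

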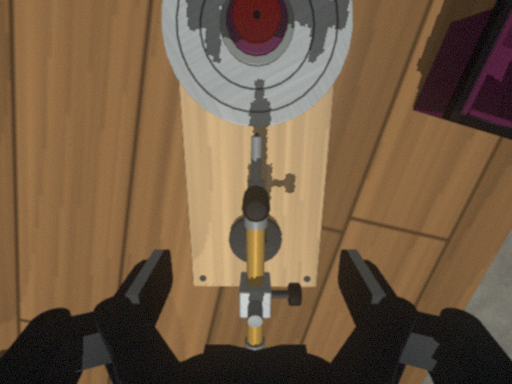

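The knob (256,205) is between the fingers and the rod runs straight up the picture. The side clamp screw (295,293) is well behind the grip, so I'll descend and grip.

Request:
servo_tool:
  targets:
    - {"x": 0.08, "y": 0, "z": 0, "wx": 0, "wy": 0, "wz": 0}
    - {"x": 0.15, "y": 0, "z": 0, "wx": 0, "wy": 0, "wz": 0}
    - {"x": 0.19, "y": 0, "z": 0, "wx": 0, "wy": 0, "wz": 0}
    - {"x": 0.205, "y": 0, "z": 0, "wx": 0, "wy": 0, "wz": 0}
    - {"x": 0.207, "y": 0, "z": 0, "wx": 0, "wy": 0, "wz": 0}
    - {"x": 0.207, "y": 0, "z": 0, "wx": 0, "wy": 0, "wz": 0}

```text
clock: 20.15
position: [0.5709, -0.1473, 0.1521]
tool_rot: [1.237, 1.57, -0.096]
force: [0.4, 0.2, 0.2]
grip_width: 0.0854
```

Request:
servo_tool:
  targets:
    - {"x": 0, "y": 0, "z": 0, "wx": 0, "wy": 0, "wz": 0}
    - {"x": 0, "y": 0, "z": 0, "wx": 0, "wy": 0, "wz": 0}
    - {"x": 0, "y": 0, "z": 0, "wx": 0, "wy": 0, "wz": 0}
    - {"x": 0, "y": 0, "z": 0, "wx": 0, "wy": 0, "wz": 0}
    - {"x": 0, "y": 0, "z": 0, "wx": 0, "wy": 0, "wz": 0}
    - {"x": 0, "y": 0, "z": 0, "wx": 0, "wy": 0, "wz": 0}
  grip: -1
  squeeze: 80

```text
clock: 20.9
position: [0.5711, -0.1473, 0.1525]
tool_rot: [1.304, 1.57, -0.029]
force: [-1.3, 0.3, 6.3]
grip_width: 0.0191
```

```bash
python3 - <<'E'
from h import *
from workcell import bot
s=bot.observe(); p=s["position"]; u=np.array([-.2329,.9725,0])
plan([p+u*.03,p+u*.09],13.5,s)
E
```

```text
clock 20.9 pos [ 0.5711 -0.1473  0.1525] head 13.6 F [-1.3  0.3  6.3] grip 0.0191
[ 0.56413824 -0.11808707  0.15253918] -> xyz [-0.      0.0002 -0.075 ] w [ 0.0004  0.     -0.0002]
[ 0.55016424 -0.05973707  0.15253918] -> xyz [-1.00e-04  6.00e-04 -2.25e-01] w [ 0.0004  0.     -0.0002]
```

Request:
servo_tool:
  targets:
    - {"x": 0, "y": 0, "z": -0.01, "wx": 0, "wy": 0, "wz": 0}
    - {"x": 0, "y": 0, "z": -0.03, "wx": 0, "wy": 0, "wz": 0}
    - {"x": 0, "y": 0, "z": -0.055, "wx": 0, "wy": 0, "wz": 0}
    - {"x": 0, "y": 0, "z": -0.08, "wx": 0, "wy": 0, "wz": 0}
    - {"x": 0, "y": 0, "z": -0.105, "wx": 0, "wy": 0, "wz": 0}
    - {"x": 0, "y": 0, "z": -0.13, "wx": 0, "wy": 0, "wz": 0}
    - {"x": 0, "y": 0, "z": -0.155, "wx": 0, "wy": 0, "wz": 0}
    - {"x": 0, "y": 0, "z": -0.18, "wx": 0, "wy": 0, "wz": 0}
    - {"x": 0, "y": 0, "z": -0.2, "wx": 0, "wy": 0, "wz": 0}
    - {"x": 0, "y": 0, "z": -0.215, "wx": 0, "wy": 0, "wz": 0}
    - {"x": 0, "y": 0, "z": -0.218, "wx": 0, "wy": 0, "wz": 0}
    - {"x": 0, "y": 0, "z": -0.218, "wx": 0, "wy": 0, "wz": 0}

```text
clock: 22.4
position: [0.5513, -0.0634, 0.1526]
tool_rot: [0.861, 1.567, -0.472]
force: [6.5, -9.2, -6.2]
grip_width: 0.019
```

```bash
cat > m.py <<'E'
from h import *
from workcell import bot
import sys
s=bot.observe(); p0=np.array([.5711,-.1473,.1525]); u=np.array([-.2329,.9725,0]); dp=s["position"]-p0
print("pull",round(float(dp@u),4),"lat",round(float(dp@[.9725,.2329,0]),4),"Fpull",round(float(s["force"]@u),1)); plan([p0+u*.09],13.5,s)
ims=[]
for n in ("scene","top","wrist"):
    c=bot.get_calibration(n); p,d=bot.grab_frame(n); K,R,t=c["intrinsics"],c["R"],c["t"]
    np.savez(n+"E",p=p,d=d,K=K,R=R,t=t); 
    m=np.array([.5706,-.1472,.135])-u*.020   # tube mouth
    q=K@(R@m+t); uv=(q[:2]/q[2]); print(n,"mouth px",uv.round(1),"px/mm",(K[0,0]/q[2]/1000).round(2))
    x,y=np.clip(uv.astype(int),[48,36],[511-48,383-36]); ims.append(cv2.resize(p[y-36:y+36,x-48:x+48,::-1],(384,288),interpolation=cv2.INTER_NEAREST))
cv2.imwrite("pics/"+sys.argv[1]+".png",np.vstack([np.hstack(ims[:2]),np.hstack([ims[2],0*ims[2]])]))
E
python3 m.py e1
```

```text
pull 0.0862 lat 0.0003 Fpull -10.5
clock 22.4 pos [ 0.5513 -0.0634  0.1526] head 13.6 F [ 6.5 -9.2 -6.2] grip 0.019
[ 0.550139 -0.059775  0.1525  ] -> xyz [ 0.0003 -0.0008 -0.0096] w [ 0.0003  0.0004 -0.0004]
scene mouth px [182.  176.3] px/mm 0.4
top mouth px [327.4 196.5] px/mm 0.34
wrist mouth px [253.4 366.3] px/mm 1.38
```

View pics/e1.png

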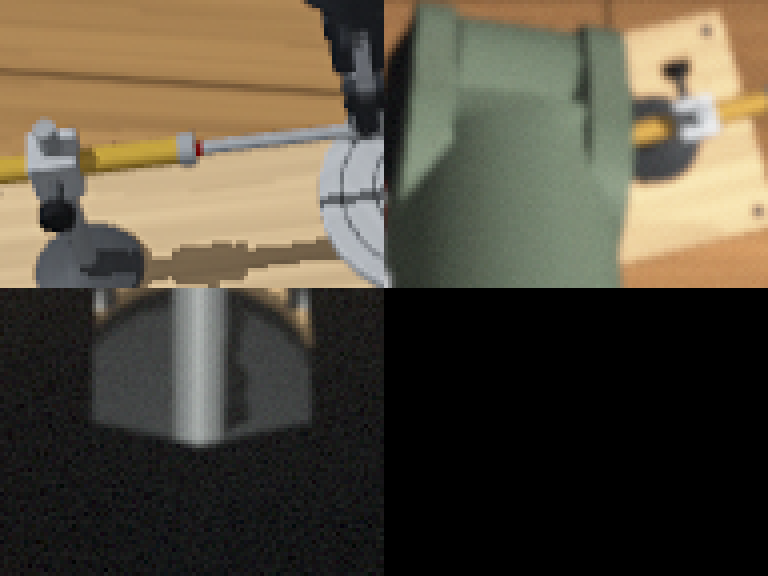

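The ring's red is about 2 px (≈5 mm) out at (199,148) of the left crop, which agrees with 86.2 mm pulled and shows no slip. I'll pull the rest.

Request:
servo_tool:
  targets:
    - {"x": 0, "y": -0.0005, "z": -0.005, "wx": 0, "wy": 0, "wz": 0}
    - {"x": 0, "y": -0.0005, "z": -0.01, "wx": 0, "wy": 0, "wz": 0}
    - {"x": 0, "y": -0.0005, "z": -0.0135, "wx": 0, "wy": 0, "wz": 0}
    - {"x": 0, "y": -0.0005, "z": -0.0135, "wx": 0, "wy": 0, "wz": 0}
    - {"x": 0, "y": -0.0005, "z": -0.0135, "wx": 0, "wy": 0, "wz": 0}

```text
clock: 23.18
position: [0.5504, -0.0595, 0.1527]
tool_rot: [0.713, 1.565, -0.621]
force: [7.3, -10.1, -6.8]
grip_width: 0.0192
```

```bash
python3 m.py e2; python3 - <<'E'
from h import *
f=np.load("sceneE.npz"); p=f["p"]; x,y=182,176
print(p[y-3:y+6,x-6:x+14].tolist() and [[tuple(int(c) for c in p[r,c2]) for c2 in range(178,194)] for r in range(174,180)])
E
```

```text
pull 0.0902 lat 0.0003 Fpull -11.6
clock 23.18 pos [ 0.5504 -0.0595  0.1527] head 13.5 F [  7.3 -10.1  -6.8] grip 0.0192
[ 0.550139 -0.059775  0.1525  ] -> xyz [ 0.0004 -0.0008  0.0005] w [ 0.0001  0.0007 -0.0006]
scene mouth px [182.  176.3] px/mm 0.4
top mouth px [327.4 196.5] px/mm 0.34
wrist mouth px [253.4 370.2] px/mm 1.37
[[(154, 162, 172), (155, 162, 170), (155, 163, 170), (134, 124, 112), (167, 123, 77), (173, 123, 76), (168, 107, 66), (166, 136, 96), (161, 135, 106), (164, 138, 110), (165, 141, 115), (162, 147, 135), (165, 158, 157), (161, 154, 153), (160, 154, 152), (157, 155, 155)], [(157, 164, 172), (157, 164, 170), (157, 163, 170), (122, 111, 113), (137, 69, 37), (193, 68, 31), (187, 68, 55), (160, 164, 163), (158, 159, 160), (161, 160, 160), (163, 161, 161), (161, 164, 168), (163, 170, 178), (159, 167, 174), (159, 166, 172), (158, 166, 172)], [(156, 163, 171), (158, 163, 170), (157, 163, 170), (126, 104, 103), (124, 3, 0), (201, 4, 0), (195, 59, 60), (155, 172, 180), (154, 162, 169), (151, 158, 165), (148, 153, 160), (144, 149, 155), (142, 147, 154), (135, 141, 148), (131, 138, 145), (127, 133, 140)], [(150, 157, 166), (150, 155, 161), (149, 156, 161), (126, 123, 126), (114, 0, 0), (156, 7, 0), (167, 38, 38), (127, 128, 136), (115, 122, 131), (108, 115, 123), (100, 106, 114), (98, 103, 110), (118, 115, 115), (140, 130, 119), (136, 126, 116), (136, 125, 112)], [(135, 142, 150), (135, 140, 146), (132, 139, 144), (114, 121, 127), (105, 0, 0), (121, 42, 27), (136, 51, 36), (142, 114, 97), (163, 146, 121), (187, 164, 128), (186, 161, 127), (186, 161, 126), (189, 165, 129), (194, 170, 133), (194, 170, 133), (193, 168, 133)], [(116, 123, 131), (116, 120, 126), (111, 117, 123), (106, 109, 113), (144, 119, 96), (193, 165, 127), (190, 161, 124), (194, 168, 131), (201, 177, 140), (210, 184, 144), (210, 183, 143), (210, 183, 144), (208, 183, 142), (208, 183, 143), (207, 182, 143), (208, 182, 143)]]
```

View pics/e2.png

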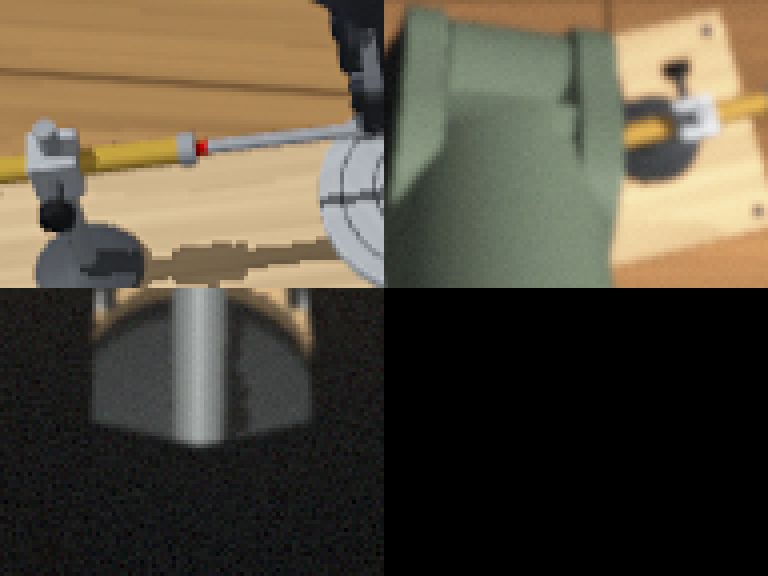

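Request:
servo_tool:
  targets:
    - {"x": 0, "y": 0, "z": -0.004, "wx": 0, "wy": 0, "wz": 0}
    - {"x": 0, "y": 0, "z": -0.0045, "wx": 0, "wy": 0, "wz": 0}
    - {"x": 0, "y": 0, "z": -0.0045, "wx": 0, "wy": 0, "wz": 0}
    - {"x": 0, "y": 0, "z": -0.0045, "wx": 0, "wy": 0, "wz": 0}

```text
clock: 23.82
position: [0.5504, -0.059, 0.1526]
tool_rot: [0.61, 1.563, -0.725]
force: [5.7, -11.6, -5.2]
grip_width: 0.0193
```

```bash
python3 m.py e3; python3 - <<'E'
from h import *
f=np.load("sceneE.npz"); p=f["p"].astype(int); print("red px",[[int(p[r,c,0]-p[r,c,1]) for c in range(179,189)] for r in (175,176,177)])
p,d,K,R,t=[f[k] for k in("p","d","K","R","t")]; X=cloud(d,K,R,t); m=masks(p)
for k,lo,hi,c in(("red",.105,.13,(.5385,-.011)),("purple",.09,.112,(.5385,-.011)),("purple",.03,.09,(.8,0)),("purple",.02,.09,(.59,.4))):
    q=m[k]&(d>0)&(X[...,2]>lo)&(X[...,2]<hi)&(np.hypot(X[...,0]-c[0],X[...,1]-c[1])<.09); print(k,q.sum(),X[q].mean(0).round(4) if q.any() else "")
cv2.imwrite("pics/fin.png",cv2.resize(p[100:320,100:440,::-1],(800,518),interpolation=cv2.INTER_CUBIC))
E
```

```text
pull 0.0907 lat 0.0004 Fpull -12.6
clock 23.82 pos [ 0.5504 -0.059   0.1526] head 13.5 F [  5.7 -11.6  -5.2] grip 0.0193
[ 0.550139 -0.059775  0.1525  ] -> xyz [ 0.0003 -0.001   0.0017] w [-0.      0.001  -0.0007]
scene mouth px [182.  176.3] px/mm 0.4
top mouth px [327.4 196.5] px/mm 0.34
wrist mouth px [253.5 370.4] px/mm 1.37
red px [[-6, -6, -3, 68, 125, 127, 24, -2, 1, 2], [-6, -6, -5, 121, 195, 150, 21, -10, -7, -6], [-5, -7, -6, 114, 148, 141, 34, -10, -7, -6]]
red 131 [ 0.5465 -0.0102  0.1171]
purple 122 [ 0.5547 -0.0107  0.1005]
purple 1095 [0.7949 0.0046 0.0663]
purple 105 [0.5978 0.4028 0.0298]
```

View pics/fin.png

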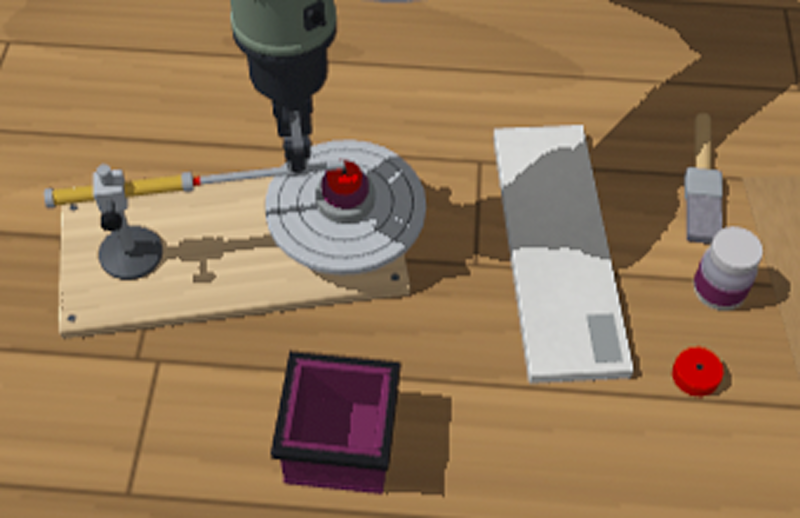

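The final view shows the ring fully out at (197,181) and the pointer over the stack (346,185). The planter, jar and brush are undisturbed, so I'm handing in.

```bash
python3 -c "
from workcell import bot
s=bot.observe();print(s['clock'],s['position'],s['force']);print(bot.job_done())"
```

```text
23.975 [ 0.55032804 -0.05898711  0.15260868] [  6.11068913 -10.66570957  -5.64549062]
the job is handed in; nothing more can be done
None
```

I stacked the three tiers on the banding wheel in order (grey, purple, red) and pulled the pointer out to its mark. I handed the job in at 24.0 s with the gripper still holding the knob.

- **Stack:** in the wrist view after each placing, every tier was within about 0.8 mm of the wheel's centre. I did not re-measure the stack's centring after pulling the pointer, because the arm blocked that view. The final scene picture shows the stack standing with the tip over it.
- **Pointer:** the knob was pulled 90.7 mm by arm position, and the pull force read 11–12.6 N against the 12 N given. The red ring measured about 3 px (roughly 8 mm) in the scene camera, so it is fully out. That camera is too coarse to check closer than about 1–2 mm.
- **Surroundings:** the planter, paint jar and brush look unmoved in the last picture. The largest force I read at a contact was about 18 N, when setting down the grey tier.
- **Disagreements:**
  - Wrist-camera positions were about 1–1.5 mm off the arm's own in y, so I judged centring within single pictures.
  - The first move call was refused because a row left out some keys; nothing moved.
  - I viewed 10 pictures at full count and one more for the final check, 11 in all.

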